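# Clear the canister and crank the bench vise onto the tube block

## Robot

A 6-joint arm with a two-finger parallel gripper is mounted at the origin on the work surface. World frame = base frame: x ahead of the robot, y to its left, z up, the work surface at z = 0. Lengths are in m, angles in rad, forces in N, time in s.
With the tool pointing down it reaches from about 0.325 to 0.9 m from the base axis. Payload 6.1 kg.
Tool frame: the origin (TCP) lies between the finger pads; the fingertips stand tips_ahead ahead of it and the grasp point (between the pads) is the TCP (tips_ahead is the distance from the TCP to the fingertips, in m); z points along the fingers, y is the line along which they close (so a half turn about z gives the same grasp; the last joint's range is limited). The gripper opens to 85 mm and grips with 20 to 120 N. Pads are 22 mm wide; open, the fingers measure 114 mm over their backs; the gripper's body (76 mm by 85 mm) begins 54 mm behind the grasp point. The pads swing forward as they close: fully open they stand 13 mm farther back than shut.
Start: joints at [1.176, 0.22, 1.526, -0, 1.395, -0.126], TCP at [0.166, 0.603, 0.25] pointing down, gripper open.
Joint ranges: [-2.98, 2.98], [-0.91, 2.08], [0.09, 2.57], [-1.24, 4.39], [0.2, 2.65], [-2.68, 2.68]. Speed limits (rad/s): [2.57, 2.57, 3.01, 3.14, 3.14, 3.14].

## Interface

Orientations are given as a rotation vector (axis times angle).
In Python, from cell import * gives the robot as it stands.
- The arm moves only by the shell command python3 -m crank 'ROWS' [FORCE]. ROWS is text: rows parted by semicolons, each of 7 numbers parted by spaces: the shift along the tool's x, y, z in units of 0.04 m (1.0 is 0.04 m), then the turn, a rotation vector about the tool's x, y, z in units of 4 degrees (1.0 is 4 degrees), then the opening, from 0 (shut) to 1 (fully open). In form: dx dy dz ax ay az hand; .... A call has 1 to 10 rows; each row shifts and turns the commanded pose from where the row before left it, along the tool's axes as they then stand; what a row does not reach is not made up. A row lasts 1/10 s, in which the tool goes at most 50 mm and 8.59 degrees, less where a joint would pass 70% of its speed; a pose out of reach is approached as far as the arm can. A call with a number of a shift or a turn outside -1 to 1 is refused whole. A call with a gripper value outside its range is refused whole. The fingers move at their own pace and stop on an object; FORCE is the grip in N (left out, the last holds). Time passes only in rows, so rows that do not move let the fingers close. It gives the time, the measured TCP pose, the force, the opening and the grip force at its end, in the units of the state.
- read_state(): the state, without advancing time (a new reading comes with each control period).
- capture(name): name is "scene" or "top" or "wrist"; returns the picture (400x640x3 uint8, red, green, blue); there is no depth.
- camera_model(name): a dict with "fx", "fy", "cx", "cy" (pixels), "k1" (the pictures are not rectified: a ray, as slopes to the right and down, at radius r is drawn at 1 + k1 r^2 times it, then the intrinsics apply), "world_from_camera" (4x4, takes a point from camera to world coordinates). Camera axes: x right, y up, looking along -z (the intrinsics and any distortion apply to the point x, -y, -z); pixel columns grow to the right and rows downward; lengths in m; the calibration is good to about 2 mm. A picture is of the moment at which its call begins: read the wrist's pose just before it. camera_model takes no time and is no camera call; for the wrist camera it gives the pose at the moment of the call.
- finish_job(): hands the job in; it is judged then, once.
The state is a dict: "t": time; "joint_pos": joint angles; "qd": joint speeds; "tau": joint torques, N m; "ee_pos": TCP position; "tcp_rot": TCP orientation; "force": force on the tool from outside, world axes, zero at the start; "wrist_torque": the same for the moment, N m; "grip_width": opening from 0.0 (shut) to 1.0 (fully open); "finger_force": force on a finger pad.
Only numpy, scipy, OpenCV 4.12 (cv2) and the standard library are available. Lean on these libraries where they do the work, as an engineer would, in place of code of your own. Each camera call takes 0.05 s, during which the arm holds its last target. There are 200 camera calls.

## Task

The tube block has to be clamped in the bench vise, but the steel canister stands in the way of the crank. Lift the canister off its stand by its bail and set it down gently, upright on the bench, outside the crank's sweep (do not drop it), then turn the crank clockwise, seen from above, until the moving jaw presses the block squarely and firmly against the fixed jaw. Stop as soon as the crank goes clearly stiff, because overtightening would crush the tubes in the block; leave the crank where it is, let go of everything and do not disturb the bottle, the tip box or the dishes.

Things in the scene. Friction and masses are not known exactly. Their poses are not given: they have to be found in the camera images.
- vise: Grey machine vise bolted to the bench, 120 x 295 mm foot, long along its own y. Origin on the bench under the middle. Its steel bed is 35 mm above the bench. Fixed jaw at its -y end, moving jaw in the middle, a geared head (80 x 80 mm, top 105 mm above the bench, centre at y = +100 mm) at its +y end carries the upright crank spindle.
- fixed_jaw: Fixed jaw of the vise, 110 mm wide, 26 mm thick, 60 mm high (top 95 mm above the bench). Origin in the plane of its clamping face (which looks to the vise's +y), at bed height, mid-width.
- jaw: Moving jaw, same size as the fixed one, driven by the crank along the vise's -y by 5.1 mm per radian (32 mm a turn). Origin in the plane of its clamping face (which looks to the vise's -y), at bed height, mid-width.
- crank (a joint): Crank angle in rad; grows clockwise seen from above, which closes the vise. At 0 the arm points 15 degrees counter-clockwise from the vise's +x and the jaws stand 103 mm apart. Turns several turns; friction holds it where it is left. Once the block is pinched the force at the knob rises steeply.
- crank_knob (a point): Middle of the crank's upright black knob, a cylinder 28 mm across and 45 mm high (125 to 170 mm above the bench), 60 mm from the spindle, rigid with the steel arm (18 mm wide, top 124 mm above the bench; hub 34 mm across, top 129 mm). Can be pushed round from the side.
- crank_axis (a point): Fixed point on the crank's upright spindle axis at the height of the knob's middle. Turning the crank idle takes about 6 N at the knob; about 6 N above that is firm, 18 N above is too much.
- block: Plain aluminium tube block lying loose on the vise bed between the jaws: 90 mm (its x) by 56 mm (its y, the way it is clamped) by 55 mm high, with eight wells and two short tubes stuck in it. Origin at the centre of its underside.
- canister: Lidded steel canister, 84 mm across, lid top 123 mm above its foot, about 0.45 kg. Origin at the centre of its underside.
- canister_bail (a point): Middle of the canister's upright bail: a rigid 10 mm round bar, 168 mm above the foot, straight for 56 mm along the canister's x, with legs down to the lid at x = +-38 mm; pinch it from above across the canister's y.
- stand: Low three-legged steel stand fixed to the bench by the vise's geared head, round top 90 mm across, 50 mm above the bench. Origin on the bench under its centre. The canister begins on it.
- media_bottle: Bystander: glass bottle with a blue cap, 80 mm across, 170 mm high, origin under its centre; leave alone.
- tip_box: Bystander: green box with a clear lid, 80 x 120 x 75 mm, origin under its centre; leave alone.
- dishes: Bystander: stack of three glass dishes, 94 mm across, 48 mm high, origin under its centre; leave alone.
Mind the look-alikes: they are no part of the job. Leave any purple look-alike of the canister alone.

How it is judged:
By the outcome, as a careful person would: the job done as asked, in the order asked, and still so for the second after the job is handed in, with the robot touching nothing.
It also fails if it takes over 67 s, if anything falls off the work surface, if the arm or the gripper's body presses on something with over 40 N, if the wrist force passes 120 N, or if a joint passes its speed limit or range.

## Working session

There is one attempt and no reset: what is moved stays moved. The work goes in short steps, Python scripts to look and compute and a shell command to move; the robot and the scene stay as the last step left them, time stands still between calls to the robot, and variables do not carry over. Pictures are saved under pics/ and viewed, at most 10 in all, crops included, and the job is handed in when it is done.

```bash
mkdir -p pics; ls
cat > h.py <<'E'
from cell import *
import numpy as np, cv2
from scipy.spatial.transform import Rotation as R
def ray(cam,u,v):
    x=(u-cam['cx'])/cam['fx'];y=(v-cam['cy'])/cam['fy']
    r=np.hypot(x,y);s=r
    for _ in range(20): s=r/(1+cam['k1']*s*s)
    f=s/r if r>0 else 1
    M=np.array(cam['world_from_camera']);return M[:3,3],M[:3,:3]@np.array([x*f,-y*f,-1])
def onz(cam,u,v,z):
    o,d=ray(cam,u,v);return o+d*(z-o[2])/d[2]
def proj(cam,p):
    M=np.linalg.inv(np.array(cam['world_from_camera']));q=M[:3,:3]@np.array(p)+M[:3,3]
    x=q[0]/-q[2];y=-q[1]/-q[2];k=1+cam['k1']*(x*x+y*y)
    return np.array([cam['fx']*x*k+cam['cx'],cam['fy']*y*k+cam['cy']])
def save(n,img): cv2.imwrite('pics/'+n+'.png',img[:,:,::-1])
E
python3 - <<'E'
from h import *
a=capture('scene');b=capture('top')
np.save('scene.npy',a);np.save('top.npy',b)
save('scene1',a);save('top1',b)
for n in('scene','top'):
  c=camera_model(n);print(n,{k:(np.round(v,3).tolist()) for k,v in c.items()})
s=read_state();print({k:np.round(v,3).tolist() for k,v in s.items()})
import cell;print([n for n in dir(cell) if n[0]!='_'], globals().get('tips_ahead'))
E
```

```text
pics
scene {'fx': 488.69, 'fy': 488.69, 'cx': 318.205, 'cy': 201.81, 'k1': -0.094, 'world_from_camera': [[-0.478, -0.711, 0.515, 1.207], [0.878, -0.386, 0.283, 0.31], [-0.002, 0.588, 0.809, 1.139], [0.0, 0.0, 0.0, 1.0]]}
top {'fx': 413.019, 'fy': 413.019, 'cx': 313.251, 'cy': 203.556, 'k1': -0.098, 'world_from_camera': [[0.002, 0.992, -0.123, 0.407], [-1.0, 0.002, 0.006, -0.055], [0.006, 0.123, 0.992, 1.392], [0.0, 0.0, 0.0, 1.0]]}
{'t': 0.1, 'joint_pos': [1.176, 0.221, 1.527, -0.0, 1.395, -0.126], 'qd': [-0.0, -0.001, -0.002, 0.001, 0.001, 0.001], 'tau': [0.002, -49.825, -39.055, -0.0, 0.006, 0.0], 'ee_pos': [0.166, 0.602, 0.249], 'tcp_rot': [-0.421, -3.113, 0.003], 'force': [-0.261, -0.601, 0.034], 'wrist_torque': [0.031, 0.009, -0.031], 'finger_force': 0.0, 'grip_width': 0.999}
['Unreachable', 'camera_model', 'capture', 'finish_job', 'read_state', 'tips_ahead'] 0.019
```

View pics/scene1.png

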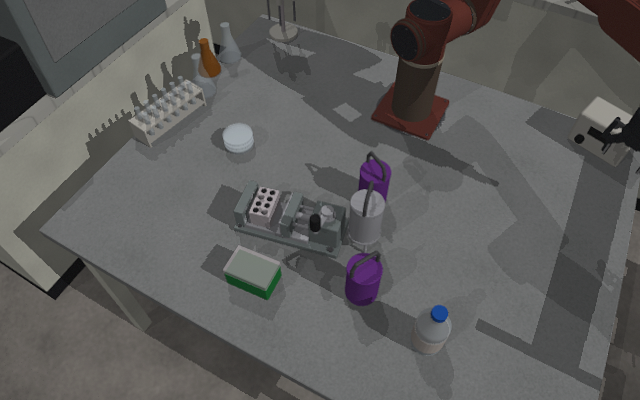

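View pics/top1.png

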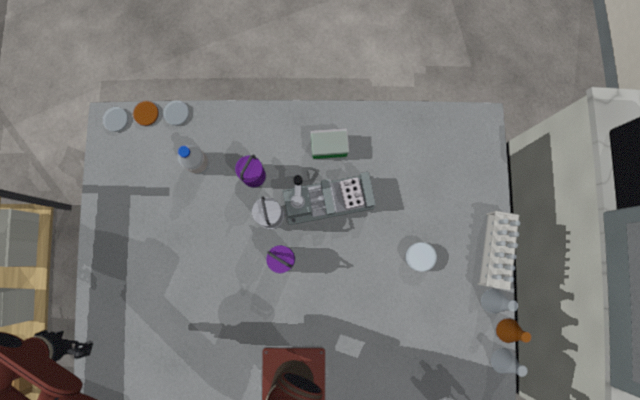

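The scene view shows the steel canister at (367,215) with its bail at about (368,197). The vise runs from (240,215) to (345,235), with the black knob at (315,223). In the top view the canister is at (267,212), the vise runs (287..374, 200) and the knob is at (298,181).

Things that could be taken for the canister (top view): purple at (251,171), purple at (281,260), grey steel at (267,212). I choose the grey steel one on the stand and will check it in a crop.

Run:
```python
from h import *
b=np.load('top.npy');a=np.load('scene.npy')
c1=cv2.resize(b[145:275,230:390],None,fx=5,fy=5,interpolation=cv2.INTER_CUBIC)[:600]
c2=cv2.resize(a[140:310,220:400],None,fx=3.5,fy=3.5,interpolation=cv2.INTER_CUBIC)
save('ctop',cv2.convertScaleAbs(c1[:600],alpha=1.5));save('cscene',cv2.convertScaleAbs(c2,alpha=1.5))
```

```text
(no output)
```

View pics/ctop.png

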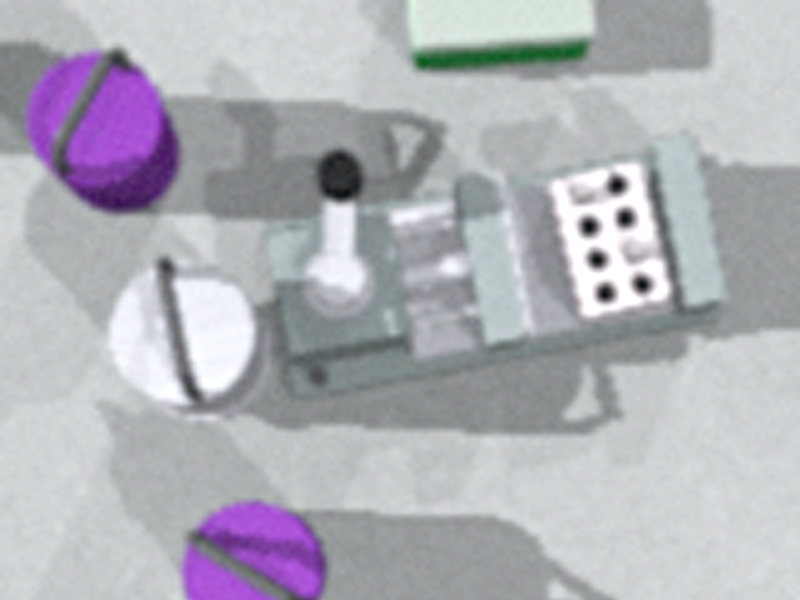

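View pics/cscene.png

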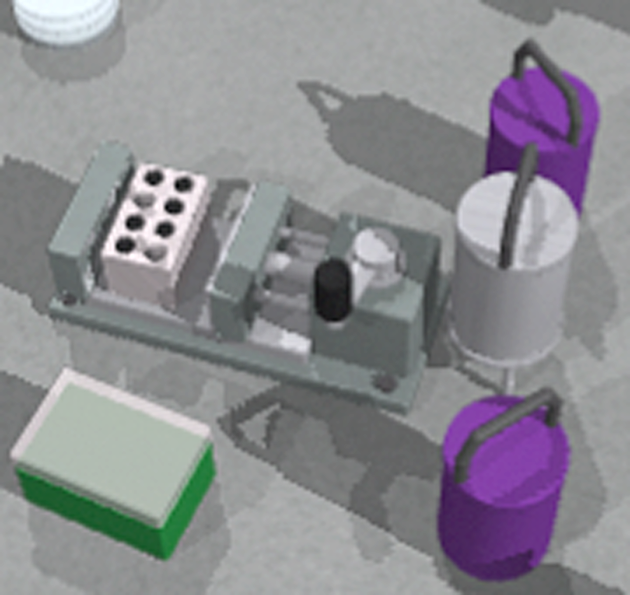

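The crops confirm the choice: the plain steel canister is on the stand (top crop about (180,335), scene crop about (515,260)). The knob top is at top crop (340,165), the hub at (337,280), and the block sits against the fixed jaw.

Run:
```python
from h import *
T=camera_model('top');S=camera_model('scene')
P=lambda u,v:(230+u/5-.4,145+v/5-.4)
Q=lambda u,v:(220+u/3.5-.4,140+v/3.5-.4)
def tri(p,q):
    (o,d),(o2,d2)=ray(T,*p),ray(S,*q);d=d/np.linalg.norm(d);d2=d2/np.linalg.norm(d2)
    A=np.stack([d,-d2],1);s=np.linalg.lstsq(A,o2-o,rcond=None)[0]
    x,y=o+d*s[0],o2+d2*s[1];return (x+y)/2,np.linalg.norm(x-y)
b=np.load('top.npy')
# bail: dark pixels on canister lid
g=b.max(2).astype(int);m=np.zeros(g.shape,np.uint8)
m[195:228,256:278]=(g[195:228,256:278]<95)
n,l,st,ce=cv2.connectedComponentsWithStats(m)
for i in range(1,n):
  if st[i,4]>15:
    ys,xs=np.where(l==i);vx,vy,cx,cy=cv2.fitLine(np.stack([xs,ys],1).astype(np.float32),2,0,.01,.01).ravel()
    print('bail comp',st[i],ce[i],np.array([vx,vy]),'on z.218',onz(T,*ce[i],.218))
r=lambda x:np.round(x,4)
print('bail A',r(onz(T,*P(170,285),.218)),'B',r(onz(T,*P(190,375),.218)))
print('lid ctr top',r(onz(T,*P(182,337),.173)),'lid ctr scene',r(onz(S,*Q(515,226),.173)))
p,e=tri(P(179,330),Q(519,195));print('bail mid tri',r(p),e)
# knob
print('knob top',r(onz(T,*P(340,172),.170)),r(onz(S,*Q(333,272),.170)))
print('hub',r(onz(T,*P(336,278),.129)),r(onz(S,*Q(374,247),.129)))
# fixed jaw top corners, top view z=.095
for n_,u in dict(fj_a=(655,137),fj_b=(692,132),fj_c=(720,303),fj_d=(685,310),mj_a=(458,178),mj_b=(498,172),mj_c=(524,337),mj_d=(487,347)).items(): print(n_,r(onz(T,*P(*u),.095)))
for n_,u in dict(b1=(553,182),b2=(640,163),b3=(668,300),b4=(584,320)).items(): print(n_,r(onz(T,*P(*u),.090)))
for n_,u in dict(pur1=(105,125),pur2=(255,560)).items(): print(n_,r(onz(T,*P(*u),.123)))
print('bottle',r(onz(T,184,152,.17)),'dishes',r(onz(T,421,257,.048)),'tip',r(onz(T,329,141,.075)))
```

```text
bail comp [262 197  16  30  80] [267.1125 214.4   ] [0.34507188 0.9385763 ] on z.218 [0.52154262 0.07038316 0.218     ]
bail A [0.5584 0.081  0.218 ] B [0.5066 0.0688 0.218 ]
lid ctr top [0.5331 0.0786 0.173 ] lid ctr scene [0.5415 0.0795 0.173 ]
bail mid tri [0.5345 0.0773 0.1994] 0.0005175153212254747
knob top [ 0.6333 -0.0145  0.17  ] [ 0.634  -0.0142  0.17  ]
hub [ 0.5744 -0.0111  0.129 ] [ 0.5766 -0.0124  0.129 ]
fj_a [ 0.6706 -0.2136  0.095 ]
fj_b [ 0.6739 -0.2375  0.095 ]
fj_c [ 0.5635 -0.2536  0.095 ]
fj_d [ 0.559  -0.2312  0.095 ]
mj_a [ 0.6435 -0.0873  0.095 ]
mj_b [ 0.6474 -0.1129  0.095 ]
mj_c [ 0.5416 -0.1289  0.095 ]
mj_d [ 0.5352 -0.1055  0.095 ]
b1 [ 0.642  -0.1483  0.09  ]
b2 [ 0.6545 -0.2043  0.09  ]
b3 [ 0.566  -0.2211  0.09  ]
b4 [ 0.5531 -0.1674  0.09  ]
pur1 [0.6717 0.1346 0.123 ]
pur2 [0.4014 0.0375 0.123 ]
bottle [0.717  0.3339 0.17  ] dishes [ 0.3994 -0.4139  0.048 ] tip [ 0.778  -0.1136  0.075 ]
```

Checks: bail triangulation error is 0.5 mm, hub to knob is 59 mm (given 60), and the jaw gap is about 0.10 m. Next I move above the canister.

```bash
cat >> h.py <<'E'
def to(p,yaw=None):
    s=read_state();M=R.from_rotvec(s['tcp_rot']).as_matrix()
    d=M.T@(np.array(p)-s['ee_pos'])/.04
    y=np.degrees(np.arctan2(M[1,1],M[0,1]))
    print('t %.2f'%s['t'],'pos',np.round(s['ee_pos'],4),'yaw %.1f'%y,'tilt %.2f'%np.degrees(np.arccos(-M[2,2])),'units',np.round(d,2),'az',None if yaw is None else round((y-yaw)/4,2),'F',np.round(s['force'],1),'g',np.round([s['grip_width'],s['finger_force']],2),'q6 %.2f'%s['joint_pos'][5])
E
python3 -m crank '-.4 -.3 -.4 0 0 0 1;-.77 -.64 -.3 0 0 0 1;-.77 -.64 -.3 0 0 0 1;-.77 -.64 -.2 0 0 0 1;-.77 -.64 0 0 0 0 1;-.77 -.64 0 0 0 0 1;-.77 -.64 0 0 0 0 1;-.77 -.64 0 0 0 0 1;-.77 -.64 0 0 0 0 1;-.77 -.64 0 0 0 0 1'
python3 -m crank '-.77 -.64 0 0 0 0 1;-.77 -.64 0 0 0 0 1;-.77 -.64 0 0 0 0 1;-.77 -.64 0 0 0 0 1;-.77 -.64 0 0 0 0 1;-.6 -.5 0 0 0 0 1;-.3 -.2 0 0 0 0 1;0 0 0 0 0 -1 1;0 0 0 0 0 -1 1;0 0 0 0 0 -1 1'
python3 -m crank '0 0 0 0 0 -1 1;0 0 0 0 0 -1 1;0 0 0 0 0 -1 1;0 0 0 0 0 -1 1;0 0 0 0 0 0 1'
python3 -c "
from h import *
to([.5335,.076,.218],103)
c=camera_model('wrist');w=capture('wrist');save('w1',w);np.save('w1.npy',w)
print(proj(c,[.5335,.076,.218]),proj(c,[.5075,.07,.218]),proj(c,[.5595,.082,.218]),proj(c,[.575,-.012,.129]))"
```

```text
t: 1.1
ee_pos: [0.3847, 0.2895, 0.298]
tcp_rot: [-0.421, -3.113, 0.0]
force: [0.2, 1.0, 0.4]
grip_width: 0.994
finger_force: 0.0
t: 2.1
ee_pos: [0.5257, 0.0906, 0.2978]
tcp_rot: [-0.089, -3.139, -0.001]
force: [-0.5, -0.8, -0.5]
grip_width: 1.003
finger_force: 0.0
t: 2.6
ee_pos: [0.5256, 0.0908, 0.298]
tcp_rot: [0.347, -3.122, -0.001]
force: [0.6, -0.0, 0.1]
grip_width: 1.004
finger_force: 0.0
t 2.60 pos [0.5256 0.0908 0.298 ] yaw 102.7 tilt 0.05 units [-0.11 -0.41  2.  ] az -0.08 F [ 0.6 -0.   0.1] g [1. 0.] q6 -1.77
[292.58316324 224.57497223] [291.4854613  187.40791685] [293.62340212 259.19888675] [204.01912254 213.17033768]
```

View pics/w1.png

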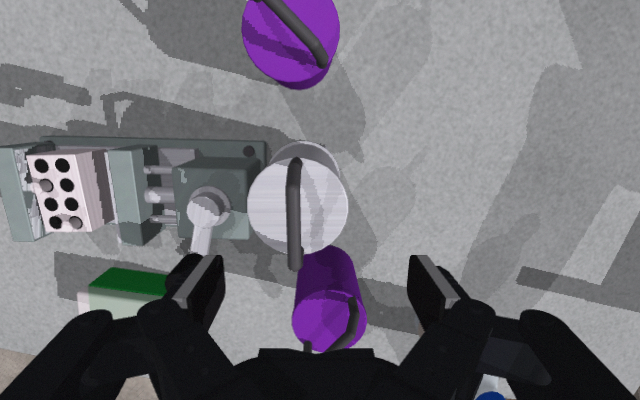

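The bail runs vertically in the wrist picture at column 294, from (295,158) to (295,270), which matches the yaw. The hub is at (208,205). I check its middle against the projected bail end points.

Run:
```python
from h import *
c=camera_model('wrist');w=np.load('w1.npy')
x=np.array([np.cos(np.radians(13)),np.sin(np.radians(13))])
for ctr in ([.5335,.076],[.540,.077]):
  ctr=np.array(ctr)
  for k,z in((-.043,.175),(-.033,.218),(.033,.218),(.043,.175)): print(ctr,k,proj(c,[*(ctr+k*x),z]).round(1))
g=w.max(2).astype(int);m=(g<75)
for r in range(154,276,8):
  xs=np.where(m[r,275:315])[0]; print(r,(xs.min()+275,xs.max()+275) if len(xs) else None,end=' ')
print()
print('lid ctr',onz(c,298,205,.173),'hub',onz(c,208,206,.129),onz(camera_model('wrist'),294.5,214,.218))
```

```text
[0.5335 0.076 ] -0.043 [295.  154.5]
[0.5335 0.076 ] -0.033 [291.3 178.2]
[0.5335 0.076 ] 0.033 [294.1 267. ]
[0.5335 0.076 ] 0.043 [297.7 253.6]
[0.54  0.077] -0.043 [294.6 162.7]
[0.54  0.077] -0.033 [290.9 187.7]
[0.54  0.077] 0.033 [293.7 275. ]
[0.54  0.077] 0.043 [297.4 260.4]
154 None 162 (np.int64(290), np.int64(301)) 170 (np.int64(288), np.int64(300)) 178 (np.int64(287), np.int64(299)) 186 (np.int64(286), np.int64(299)) 194 (np.int64(286), np.int64(299)) 202 (np.int64(287), np.int64(299)) 210 (np.int64(287), np.int64(290)) 218 (np.int64(287), np.int64(290)) 226 (np.int64(287), np.int64(290)) 234 (np.int64(287), np.int64(290)) 242 (np.int64(288), np.int64(300)) 250 (np.int64(288), np.int64(303)) 258 (np.int64(288), np.int64(303)) 266 (np.int64(288), np.int64(303)) 274 (np.int64(298), np.int64(304)) 
lid ctr [0.53268283 0.07707285 0.173     ] hub [ 0.56657806 -0.00923035  0.129     ] [0.52563279 0.07565391 0.218     ]
```

Agrees with (0.5335, 0.0755). Descend, pinch, then lift.

```bash
python3 -m crank '-.1 -.2 0 0 0 0 1;0 -.2 .1 0 0 0 1;0 0 .4 0 0 0 1;0 0 .5 0 0 0 1;0 0 .5 0 0 0 .8;0 0 .3 0 0 0 .6;0 0 .2 0 0 0 .4;0 0 0 0 0 0 .2;0 0 0 0 0 0 0;0 0 0 0 0 0 0' 50
python3 -m crank '0 0 0 0 0 0 0;0 0 0 0 0 0 0;0 0 0 0 0 0 0;0 0 0 0 0 0 0' 50
python3 -m crank '0 0 -.1 0 0 0 0;0 0 -.2 0 0 0 0;0 0 -.3 0 0 0 0;0 0 -.3 0 0 0 0;0 0 -.3 0 0 0 0;0 0 0 0 0 0 0;0 0 0 0 0 0 0'
python3 -c "
from h import *
to([.45,.25,.25],103)"
```

```text
t: 3.65
ee_pos: [0.5338, 0.0755, 0.219]
tcp_rot: [-0.345, 3.121, 0.0]
force: [-1.0, 0.6, -1.1]
grip_width: 0.096
finger_force: 48.8
t: 4.05
ee_pos: [0.5338, 0.0756, 0.219]
tcp_rot: [-0.345, 3.121, 0.0]
force: [0.8, 1.6, 2.5]
grip_width: 0.094
finger_force: 49.1
t: 4.75
ee_pos: [0.5337, 0.0754, 0.2669]
tcp_rot: [-0.345, 3.121, -0.0]
force: [-0.0, 0.4, -5.5]
grip_width: 0.095
finger_force: 48.7
t 4.75 pos [0.5337 0.0754 0.2669] yaw 102.6 tilt 0.07 units [1.09 4.72 0.42] az -0.1 F [-0.   0.4 -5.5] g [ 0.09 48.69] q6 -1.80
```

```bash
python3 -m crank '.05 .2 0 0 0 0 0;.1 .4 0 0 0 0 0;.14 .62 0 0 0 0 0;.16 .7 0 0 0 0 0;.16 .7 0 0 0 0 0;.16 .7 0 0 0 0 0;.14 .62 0 0 0 0 0;.1 .4 0 0 0 0 0;.05 .2 .1 0 0 0 0;.03 .15 .2 0 0 0 0'
python3 -m crank '0 0 .35 0 0 0 0;0 0 .4 0 0 0 0;0 0 .4 0 0 0 0;0 0 .3 0 0 0 0;0 0 .2 0 0 0 0;0 0 .2 0 0 0 0;0 0 .1 0 0 0 0;0 0 .05 0 0 0 0;0 0 0 0 0 0 0'
python3 -c "
from h import *
to([.45,.25,.169],103)"
```

```text
t: 5.75
ee_pos: [0.4493, 0.2501, 0.2542]
tcp_rot: [-0.347, 3.122, 0.0]
force: [0.8, -0.0, -4.8]
grip_width: 0.092
finger_force: 48.7
t: 6.65
ee_pos: [0.4501, 0.249, 0.1744]
tcp_rot: [-0.345, 3.122, 0.0]
force: [-0.6, -1.9, -4.6]
grip_width: 0.093
finger_force: 48.7
t 6.65 pos [0.4501 0.249  0.1744] yaw 102.6 tilt 0.02 units [-0.    0.02  0.14] az -0.1 F [-0.6 -1.9 -4.6] g [ 0.09 48.69] q6 -1.44
```

```bash
for i in 1; do python3 -m crank '0 0 .04 0 0 0 0;0 0 .04 0 0 0 0;0 0 0 0 0 0 0' | grep -E 'ee_pos|^force'; done
python3 -m crank '0 0 .03 0 0 0 0;0 0 0 0 0 0 0;0 0 0 0 0 0 0' | grep -E 'ee_pos|^force'
```

```text
ee_pos: [0.4499, 0.249, 0.1711]
force: [0.8, 0.5, -5.2]
ee_pos: [0.4499, 0.249, 0.1699]
force: [1.2, 0.4, -4.8]
```

```bash
python3 -m crank '0 0 .03 0 0 0 0;0 0 0 0 0 0 0;0 0 0 0 0 0 0' | grep -E 'ee_pos|^force'
python3 -m crank '0 0 .03 0 0 0 0;0 0 0 0 0 0 0;0 0 0 0 0 0 0' | grep -E 'ee_pos|^force'
```

```text
ee_pos: [0.4502, 0.2492, 0.1691]
force: [-0.7, 0.7, -2.7]
ee_pos: [0.4507, 0.2496, 0.169]
force: [-2.0, 1.7, 5.0]
```

Bench contact. Release slowly, then rise.

```bash
python3 -m crank '0 0 0 0 0 0 .15;0 0 0 0 0 0 .25;0 0 0 0 0 0 .4;0 0 0 0 0 0 .6;0 0 0 0 0 0 .6;0 0 -.2 0 0 0 .6;0 0 -.5 0 0 0 .6;0 0 -.8 0 0 0 .6;0 0 -.7 0 0 0 .6;0 0 0 0 0 0 .6' 20
python3 -c "
from h import *
to([.6335,-.0145,.25],87)
a=capture('top');np.save('top2.npy',a);a2=capture('scene')
save('after',np.vstack([cv2.resize(a[130:290,150:400],(750,480)),])) 
T=camera_model('top')
m=cv2.inRange(a,(150,150,150),(255,255,255));n,l,st,ce=cv2.connectedComponentsWithStats(m[180:280,140:260])
print(proj(T,[.45,.25,.123]))
for i in range(1,n):
  if st[i,4]>60: print(st[i],onz(T,ce[i][0]+140,ce[i][1]+180,.123))
"
```

```text
t: 8.85
ee_pos: [0.4524, 0.2499, 0.2611]
tcp_rot: [-0.344, 3.114, 0.003]
force: [0.2, -0.0, -0.3]
grip_width: 0.595
finger_force: 0.0
t 8.85 pos [0.4524 0.2499 0.2611] yaw 102.6 tilt 0.51 units [-2.97 -7.44  0.3 ] az 3.9 F [ 0.2 -0.  -0.3] g [0.6 0. ] q6 -1.44
[211.8800914  240.35569049]
[ 58   0  27  21 182] [0.60515241 0.25283016 0.123     ]
[ 70  50  15  21 189] [0.44616618 0.23138329 0.123     ]
[60 62 10 12 73] [0.42696454 0.27367504 0.123     ]
```

View pics/after.png

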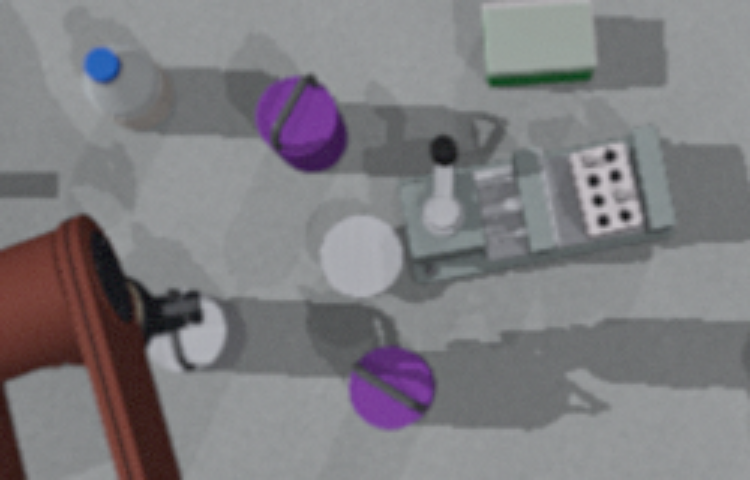

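The canister stands upright on the bench at (190,335) in the crop, and the stand at (360,257) is empty. Now to the knob.

```bash
python3 -m crank '-.2 -.4 0 0 0 0 .6;-.3 -.8 0 0 0 0 .6;-.3 -.8 0 0 0 0 .6;-.3 -.8 0 0 0 0 .6;-.3 -.8 0 0 0 0 .6;-.3 -.8 0 0 0 0 .6;-.3 -.8 0 0 0 0 .6;-.3 -.8 0 0 0 0 .6;-.3 -.8 0 0 0 0 .6;-.3 -.6 0 0 0 0 .6'
python3 -m crank '-.1 0 0 0 0 1 .6;0 0 0 0 0 1 .6;0 0 0 0 0 1 .6;0 0 0 0 0 .9 .6;0 0 0 0 0 0 .6;0 0 0 0 0 0 .6' |head -1
python3 -c "
from h import *
to([.6335,-.0145,.16],87)
c=camera_model('wrist');w=capture('wrist');save('w2',w)
print(proj(c,[.6335,-.0145,.17]),proj(c,[.575,-.012,.129]))
"
```

```text
t: 9.95
ee_pos: [0.6275, -0.0165, 0.2535]
tcp_rot: [0.343, -3.12, -0.001]
force: [0.5, 0.4, 0.0]
grip_width: 0.6
finger_force: 0.0
t: 10.55
t 10.55 pos [ 0.631  -0.0137  0.2542] yaw 87.1 tilt 0.12 units [-0.07 -0.02  2.36] az 0.02 F [ 0.1 -0.2 -0. ] g [0.6 0. ] q6 -1.67
[314.71356912 220.07691179] [314.12334464 131.98882355]
```

View pics/w2.png

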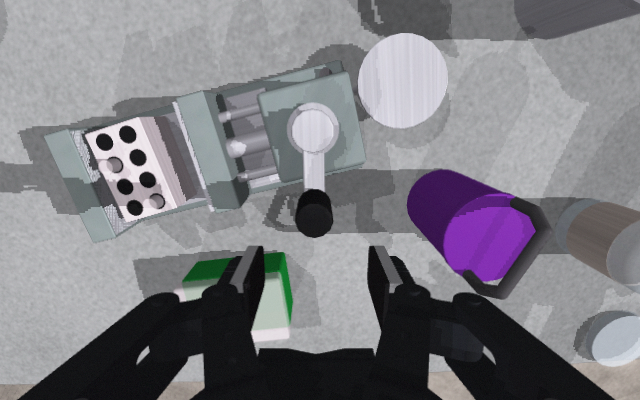

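The knob top is at (315,221) and the hub at (313,130), within 2 px of prediction. Descend and pinch lightly.

```bash
python3 -m crank '-.05 0 .4 0 0 0 .6;0 0 .5 0 0 0 .6;0 0 .5 0 0 0 .6;0 0 .5 0 0 0 .6;0 0 .4 0 0 0 .6;0 0 .05 0 0 0 .5;0 0 0 0 0 0 .3;0 0 0 0 0 0 .3;0 0 0 0 0 0 .3;0 0 0 0 0 0 .3' 20
python3 -m crank '0 0 0 0 0 0 .3;0 0 0 0 0 0 .3' 20
cat > cr.py <<'E'
from h import *
C=np.array([.5745,-.0125])
def st():
    s=read_state();p=s['ee_pos'][:2]-C;th=np.arctan2(p[1],p[0]);M=R.from_rotvec(s['tcp_rot']).as_matrix()
    y=np.degrees(np.arctan2(M[1,1],M[0,1]));f=s['force'][:2];t=np.array([np.sin(th),-np.cos(th)])
    print('t %.2f r %.4f th %.1f yaw %.1f z %.4f Ftan %.1f Frad %.1f Fz %.1f q6 %.2f Tz %.2f g %.3f %.1f'%(s['t'],np.hypot(*p),np.degrees(th),y,s['ee_pos'][2],f@t,f@p/np.hypot(*p),s['force'][2],s['joint_pos'][5],s['wrist_torque'][2],s['grip_width'],s['finger_force']))
    # chord for 4deg clockwise in tool axes, from the present pose
    a=np.radians(-4);q=C+np.array([[np.cos(a),-np.sin(a)],[np.sin(a),np.cos(a)]])@(p/np.hypot(*p)*.06)
    print('chord units',np.round(M.T@np.r_[q-s['ee_pos'][:2],0]/.04,3))
st()
E
python3 cr.py
```

```text
t: 11.6
ee_pos: [0.6333, -0.014, 0.161]
tcp_rot: [-0.082, -3.14, 0.0]
force: [1.7, -2.2, -10.0]
grip_width: 0.32
finger_force: 21.7
t: 11.8
ee_pos: [0.6333, -0.0141, 0.161]
tcp_rot: [-0.082, -3.14, 0.0]
force: [0.8, -2.9, -9.9]
grip_width: 0.321
finger_force: 21.7
t 11.80 r 0.0588 th -1.5 yaw 87.0 z 0.1610 Ftan 2.9 Frad 0.8 Fz -9.9 q6 -1.66 Tz 0.09 g 0.321 21.7
chord units [-0.029 -0.104  0.   ]
```

```bash
python3 -m crank '.004 -.105 0 0 0 1 .3;.004 -.105 0 0 0 1 .3;.004 -.105 0 0 0 1 .3;.004 -.105 0 0 0 1 .3;.004 -.105 0 0 0 1 .3;.004 -.105 0 0 0 1 .3;.004 -.105 0 0 0 1 .3;.004 -.105 0 0 0 1 .3;.004 -.105 0 0 0 1 .3;.004 -.105 0 0 0 1 .3' >/dev/null; python3 cr.py
python3 -m crank '.004 -.105 0 0 0 1 .3;.004 -.105 0 0 0 1 .3;.004 -.105 0 0 0 1 .3;.004 -.105 0 0 0 1 .3;.004 -.105 0 0 0 1 .3;.004 -.105 0 0 0 1 .3;.004 -.105 0 0 0 1 .3;.004 -.105 0 0 0 1 .3;.004 -.105 0 0 0 1 .3;.004 -.105 0 0 0 1 .3' >/dev/null; python3 cr.py
```

```text
t 12.80 r 0.0595 th -41.7 yaw 46.8 z 0.1611 Ftan -5.1 Frad 7.2 Fz -17.2 q6 -1.03 Tz 0.15 g 0.320 21.1
chord units [-0.012 -0.104 -0.   ]
t 13.80 r 0.0602 th -82.2 yaw 6.8 z 0.1612 Ftan -11.1 Frad 10.7 Fz -19.9 q6 -0.37 Tz -0.26 g 0.322 21.1
chord units [ 0.006 -0.105 -0.001]
```

```bash
python3 -m crank '.012 -.105 .02 0 0 1 .3;.012 -.105 .02 0 0 1 .3;.01 -.105 0 0 0 1 .3;.004 -.105 0 0 0 1 .3;.004 -.105 0 0 0 1 .3;.004 -.105 0 0 0 1 .3;.004 -.105 0 0 0 1 .3;.004 -.105 0 0 0 1 .3;.004 -.105 0 0 0 1 .3;.004 -.105 0 0 0 1 .3' >/dev/null; python3 cr.py
python3 -m crank '.004 -.105 0 0 0 1 .3;.004 -.105 0 0 0 1 .3;.004 -.105 0 0 0 1 .3;.004 -.105 0 0 0 1 .3;.004 -.105 0 0 0 1 .3;.004 -.105 0 0 0 1 .3;.004 -.105 0 0 0 1 .3;.004 -.105 0 0 0 1 .3;.004 -.105 0 0 0 1 .3;.004 -.105 0 0 0 1 .3' >/dev/null; python3 cr.py
```

```text
t 14.80 r 0.0605 th -122.0 yaw -33.3 z 0.1611 Ftan -14.5 Frad 9.5 Fz -13.4 q6 0.32 Tz -0.46 g 0.321 22.1
chord units [ 0.013 -0.105 -0.001]
t 15.80 r 0.0605 th -163.4 yaw -73.2 z 0.1611 Ftan -12.5 Frad 3.5 Fz -8.3 q6 1.07 Tz -0.38 g 0.320 22.2
chord units [ 0.017 -0.105 -0.001]
```

```bash
python3 -m crank '.008 -.105 0 0 0 1 .3;.008 -.105 0 0 0 1 .3;.004 -.105 0 0 0 1 .3;.004 -.105 0 0 0 1 .3;.004 -.105 0 0 0 1 .3;.004 -.105 0 0 0 1 .3;.004 -.105 0 0 0 1 .3;.004 -.105 0 0 0 1 .3;.004 -.105 0 0 0 1 .3;.004 -.105 0 0 0 1 .3' >/dev/null; python3 cr.py
python3 -m crank '.004 -.105 0 0 0 1 .3;.004 -.105 0 0 0 1 .3;.004 -.105 0 0 0 1 .3;.004 -.105 0 0 0 1 .3;.004 -.105 0 0 0 1 .3;.004 -.105 0 0 0 1 .3;.004 -.105 0 0 0 1 .3;.004 -.105 0 0 0 1 .3;0 0 0 0 0 0 .3' >/dev/null; python3 cr.py
```

```text
t 16.80 r 0.0603 th 156.0 yaw -113.2 z 0.1611 Ftan -9.7 Frad -5.5 Fz -7.5 q6 1.85 Tz -0.18 g 0.318 22.0
chord units [ 0.013 -0.104 -0.   ]
t 17.70 r 0.0599 th 124.0 yaw -145.2 z 0.1611 Ftan -3.9 Frad -13.4 Fz -8.8 q6 2.46 Tz -0.08 g 0.320 21.8
chord units [ 0.002 -0.105  0.   ]
```

```bash
Z='0'; python3 -m crank '0 0 0 0 0 0 .6;0 0 0 0 0 0 .6;0 0 0 0 0 0 .6;0 0 0 0 0 -1 .6;0 0 0 0 0 -1 .6;0 0 0 0 0 -1 .6;0 0 0 0 0 -1 .6;0 0 0 0 0 -1 .6;0 0 0 0 0 -1 .6;0 0 0 0 0 -1 .6' >/dev/null; python3 cr.py
python3 -m crank '0 0 0 0 0 -1 .6;0 0 0 0 0 -1 .6;0 0 0 0 0 -1 .6;0 0 0 0 0 -1 .6;0 0 0 0 0 -1 .6;0 0 0 0 0 -1 .6;0 0 0 0 0 -1 .6;0 0 0 0 0 -1 .6;0 0 0 0 0 -1 .6;0 0 0 0 0 -1 .6' >/dev/null; python3 cr.py
```

```text
t 18.70 r 0.0632 th 123.3 yaw -116.8 z 0.1607 Ftan -0.0 Frad -0.3 Fz -0.4 q6 1.97 Tz 0.01 g 0.600 0.0
chord units [ 0.126 -0.048  0.   ]
t 19.70 r 0.0633 th 123.3 yaw -76.8 z 0.1607 Ftan 0.3 Frad 0.5 Fz -0.9 q6 1.27 Tz -0.00 g 0.600 0.0
chord units [0.128 0.044 0.   ]
```

```bash
python3 -m crank '0 0 0 0 0 -1 .6;0 0 0 0 0 -1 .6;0 0 0 0 0 -1 .6;0 0 0 0 0 -1 .6;0 0 0 0 0 -1 .6;0 0 0 0 0 -1 .6;0 0 0 0 0 -1 .6;0 0 0 0 0 -1 .6;0 0 0 0 0 -1 .6;0 0 0 0 0 -1 .6' >/dev/null
python3 -m crank '0 0 0 0 0 -1 .6;0 0 0 0 0 -1 .6;0 0 0 0 0 -1 .6;0 0 0 0 0 -1 .6;0 0 0 0 0 -1 .6;0 0 0 0 0 -1 .6;0 0 0 0 0 -1 .6;0 0 0 0 0 -1 .6;0 0 0 0 0 -1 .6;0 0 0 0 0 -1 .6' >/dev/null
python3 -m crank '0 0 0 0 0 -1 .6;0 0 0 0 0 -1 .6;0 0 0 0 0 -1 .6;0 0 0 0 0 -1 .6;0 0 0 0 0 -1 .6;0 0 0 0 0 -1 .6;0 0 0 0 0 -1 .6;0 0 0 0 0 -1 .6;0 0 0 0 0 0 .6' >/dev/null; python3 cr.py
python3 -c "
from h import *
a=np.radians(123.9);to([.5745+.06*np.cos(a),-.0125+.06*np.sin(a),.161],34)
w=capture('wrist');save('w3',w);s=capture('scene');np.save('s3.npy',s)"
```

```text
t 22.60 r 0.0632 th 123.3 yaw 35.1 z 0.1606 Ftan -0.0 Frad -0.2 Fz 0.2 q6 -0.68 Tz 0.01 g 0.600 0.0
chord units [-0.088  0.102  0.   ]
t 22.60 pos [0.5397 0.0403 0.1606] yaw 35.1 tilt 0.07 units [-0.08 -0.02 -0.01] az 0.27 F [ 0.1 -0.2  0.2] g [0.6 0. ] q6 -0.68
```

View pics/w3.png

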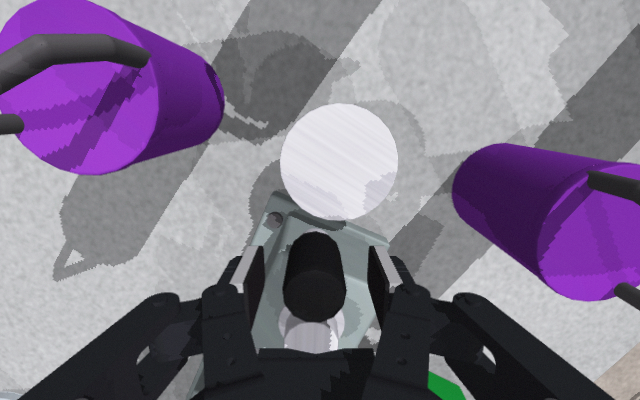

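The knob is centred between the open fingers at (315,265), with the hub behind it. Tool x now points outward, so clockwise is +y.

```bash
python3 -m crank '-.08 -.02 0 0 0 .2 .6;0 0 0 0 0 0 .4;0 0 0 0 0 0 .3;0 0 .03 0 0 0 .3;0 0 0 0 0 0 .3' 20 >/dev/null; python3 cr.py
python3 -m crank '-.004 .105 0 0 0 1 .3;-.004 .105 0 0 0 1 .3;-.004 .105 0 0 0 1 .3;-.004 .105 0 0 0 1 .3;-.004 .105 0 0 0 1 .3;-.004 .105 0 0 0 1 .3;-.004 .105 0 0 0 1 .3;-.004 .105 0 0 0 1 .3;-.004 .105 0 0 0 1 .3;-.004 .105 0 0 0 1 .3' >/dev/null; python3 cr.py
python3 -m crank '-.004 .105 0 0 0 1 .3;-.004 .105 0 0 0 1 .3;-.004 .105 0 0 0 1 .3;-.004 .105 0 0 0 1 .3;-.004 .105 0 0 0 1 .3;-.004 .105 0 0 0 1 .3;-.004 .105 0 0 0 1 .3;-.004 .105 0 0 0 1 .3;-.004 .105 0 0 0 1 .3;-.004 .105 0 0 0 1 .3' >/dev/null; python3 cr.py
```

```text
t 23.20 r 0.0597 th 124.4 yaw 34.2 z 0.1600 Ftan -2.1 Frad 2.1 Fz 8.5 q6 -0.67 Tz 0.03 g 0.321 21.0
chord units [0.004 0.105 0.   ]
t 24.20 r 0.0592 th 83.8 yaw -6.0 z 0.1601 Ftan -3.8 Frad -2.2 Fz 8.5 q6 0.05 Tz 0.10 g 0.319 21.0
chord units [0.017 0.105 0.   ]
t 25.20 r 0.0591 th 43.3 yaw -46.0 z 0.1600 Ftan -2.3 Frad -5.1 Fz 9.2 q6 0.72 Tz 0.23 g 0.320 21.0
chord units [0.018 0.105 0.   ]
```

```bash
python3 -m crank '.004 .105 0 0 0 1 .3;.004 .105 0 0 0 1 .3;.004 .105 0 0 0 1 .3;-.004 .105 0 0 0 1 .3;-.004 .105 0 0 0 1 .3;-.004 .105 0 0 0 1 .3;-.004 .105 0 0 0 1 .3;-.004 .105 0 0 0 1 .3;-.004 .105 0 0 0 1 .3;-.004 .105 0 0 0 1 .3' >/dev/null; python3 cr.py
python3 -m crank '-.004 .105 0 0 0 1 .3;-.004 .105 0 0 0 1 .3;-.004 .105 0 0 0 1 .3;-.004 .105 0 0 0 1 .3;-.004 .105 0 0 0 1 .3;-.004 .105 0 0 0 1 .3;-.004 .105 0 0 0 1 .3;-.004 .105 0 0 0 1 .3;-.004 .105 0 0 0 1 .3;-.004 .105 0 0 0 1 .3' >/dev/null; python3 cr.py
```

```text
t 26.20 r 0.0596 th 3.4 yaw -85.9 z 0.1600 Ftan 0.9 Frad -10.0 Fz 10.0 q6 1.36 Tz 0.41 g 0.323 21.2
chord units [0.004 0.105 0.   ]
t 27.20 r 0.0605 th -35.7 yaw -125.9 z 0.1600 Ftan 2.4 Frad -2.8 Fz 7.3 q6 2.00 Tz 0.46 g 0.321 21.0
chord units [-0.017  0.105  0.   ]
```

Total resistance at the knob (-Ftan + Tz/r) is about 6 N, the idle value. Regrasp for the last stretch.

```bash
sed -i "s/^st()/st();s=read_state();p=s['ee_pos'][:2]-C;r=np.hypot(*p);f=s['force'];print('E %.1f'%((p[0]*f[1]-p[1]*f[0]+s['wrist_torque'][2])\/.06))/" cr.py
python3 -m crank '0 0 0 0 0 0 .6;0 0 0 0 0 0 .6;0 0 0 0 0 0 .6;0 0 0 0 0 -1 .6;0 0 0 0 0 -1 .6;0 0 0 0 0 -1 .6;0 0 0 0 0 -1 .6;0 0 0 0 0 -1 .6;0 0 0 0 0 -1 .6;0 0 0 0 0 -1 .6' >/dev/null; python3 cr.py
python3 -m crank '0 0 0 0 0 -1 .6;0 0 0 0 0 -1 .6;0 0 0 0 0 -1 .6;0 0 0 0 0 -1 .6;0 0 0 0 0 -1 .6;0 0 0 0 0 -1 .6;0 0 0 0 0 -1 .6;0 0 0 0 0 -1 .6;0 0 0 0 0 -1 .6;0 0 0 0 0 -1 .6' >/dev/null
python3 -m crank '0 0 0 0 0 -1 .6;0 0 0 0 0 -1 .6;0 0 0 0 0 -1 .6;0 0 0 0 0 -1 .6;0 0 0 0 0 -1 .6;0 0 0 0 0 -1 .6;0 0 0 0 0 -1 .6;0 0 0 0 0 -1 .6;0 0 0 0 0 -1 .6;0 0 0 0 0 -1 .6' >/dev/null
python3 -m crank '0 0 0 0 0 -1 .6;0 0 0 0 0 -1 .6;0 0 0 0 0 -1 .6;0 0 0 0 0 -1 .6;0 0 0 0 0 -1 .6;0 0 0 0 0 -1 .6;0 0 0 0 0 -1 .6;0 0 0 0 0 -1 .6;0 0 0 0 0 -1 .6;0 0 0 0 0 -1 .6' >/dev/null
python3 -m crank '0 0 0 0 0 -1 .6;0 0 0 0 0 -1 .6;0 0 0 0 0 -1 .6;0 0 0 0 0 -1 .6;0 0 0 0 0 -1 .6;0 0 0 0 0 -1 .6;0 0 0 0 0 -1 .6;0 0 0 0 0 -1 .6;0 0 0 0 0 0 .6' >/dev/null; python3 cr.py
python3 - <<'E'
from h import *
# knob + jaw gap from the scene view
T=camera_model('top');b=capture('top');np.save('top3.npy',b)
c=cv2.convertScaleAbs(cv2.resize(b[145:245,270:390],None,fx=6,fy=6,interpolation=cv2.INTER_CUBIC),alpha=1.5)
s=cv2.convertScaleAbs(cv2.resize(capture('scene')[170:260,225:355],None,fx=6,fy=6,interpolation=cv2.INTER_CUBIC),alpha=1.5)
save('s4',s[:600])
a=np.radians(-35.9);to([.5740+.06*np.cos(a),-.013+.06*np.sin(a),.161],54)
E
```

```text
t 28.20 r 0.0604 th -35.6 yaw -97.6 z 0.1583 Ftan 0.1 Frad 0.4 Fz 0.3 q6 1.50 Tz -0.02 g 0.597 0.0
chord units [-0.062  0.086  0.   ]
E -0.4
t 32.10 r 0.0604 th -35.6 yaw 54.3 z 0.1583 Ftan 0.5 Frad 0.7 Fz 0.1 q6 -1.15 Tz 0.03 g 0.600 0.0
chord units [ 0.015 -0.105  0.   ]
E 0.0
t 32.20 pos [ 0.6237 -0.0478  0.1584] yaw 54.1 tilt 0.02 units [ 0.02 -0.02 -0.06] az 0.03 F [-0.3 -0.1  0.1] g [0.6 0. ] q6 -1.15
```

View pics/s4.png

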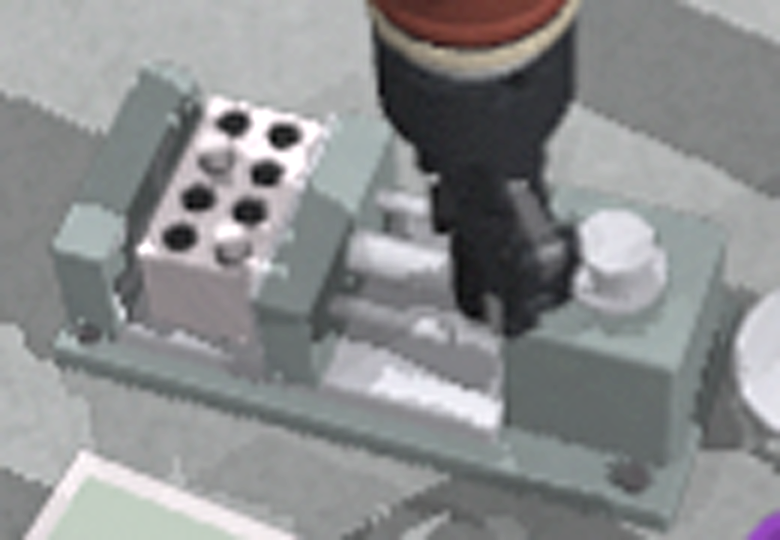

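The moving jaw at (330,240) has reached the block, which squares on it, and a small gap is left at the fixed jaw. Grip and continue.

```bash
python3 -m crank '.02 -.02 -.05 0 0 0 .6;0 0 0 0 0 0 .4;0 0 0 0 0 0 .3;0 0 0 0 0 0 .3;0 0 0 0 0 0 .3' 20 >/dev/null; python3 cr.py
python3 -m crank '.004 -.105 0 0 0 1 .3;.004 -.105 0 0 0 1 .3;.004 -.105 0 0 0 1 .3;.004 -.105 0 0 0 1 .3;.004 -.105 0 0 0 1 .3;.004 -.105 0 0 0 1 .3;.004 -.105 0 0 0 1 .3;.004 -.105 0 0 0 1 .3' >/dev/null; python3 cr.py
python3 -m crank '.004 -.105 0 0 0 1 .3;.004 -.105 0 0 0 1 .3;.004 -.105 0 0 0 1 .3;.004 -.105 0 0 0 1 .3;.004 -.105 0 0 0 1 .3;.004 -.105 0 0 0 1 .3' >/dev/null; python3 cr.py
```

```text
t 32.70 r 0.0599 th -36.3 yaw 54.2 z 0.1610 Ftan 0.2 Frad -0.4 Fz 1.8 q6 -1.15 Tz -0.10 g 0.322 20.4
chord units [ 0.003 -0.105 -0.   ]
E -1.8
t 33.50 r 0.0605 th -67.9 yaw 22.1 z 0.1611 Ftan -3.6 Frad 0.1 Fz -0.4 q6 -0.63 Tz 0.19 g 0.320 20.3
chord units [ 0.016 -0.105 -0.   ]
E 6.9
t 34.10 r 0.0609 th -91.7 yaw -2.0 z 0.1611 Ftan -3.6 Frad 1.2 Fz 0.1 q6 -0.23 Tz 0.04 g 0.320 20.3
chord units [ 0.025 -0.105 -0.   ]
E 4.3
```

```bash
python3 -m crank '.01 -.1 0 0 0 1 .3;.01 -.1 0 0 0 1 .3;.01 -.1 0 0 0 1 .3;.004 -.105 0 0 0 1 .3;.004 -.105 0 0 0 1 .3' >/dev/null; python3 cr.py
python3 -m crank '.004 -.105 0 0 0 1 .3;.004 -.105 0 0 0 1 .3;.004 -.105 0 0 0 1 .3' >/dev/null; python3 cr.py
```

```text
t 34.60 r 0.0610 th -111.2 yaw -22.0 z 0.1610 Ftan -3.4 Frad 4.4 Fz -0.9 q6 0.12 Tz 0.15 g 0.319 20.3
chord units [ 0.027 -0.105 -0.   ]
E 5.9
t 34.90 r 0.0610 th -123.1 yaw -34.0 z 0.1610 Ftan -4.1 Frad 4.0 Fz 0.3 q6 0.33 Tz 0.10 g 0.324 20.4
chord units [ 0.027 -0.105 -0.   ]
E 5.8
```

```bash
python3 -m crank '.002 -.052 0 0 0 .5 .3;.002 -.052 0 0 0 .5 .3;0 0 0 0 0 0 .3' >/dev/null; python3 cr.py
```

```text
t 35.20 r 0.0610 th -127.2 yaw -37.9 z 0.1610 Ftan -3.0 Frad 4.8 Fz 0.1 q6 0.40 Tz -0.05 g 0.322 20.4
chord units [ 0.027 -0.105 -0.   ]
E 2.1
```

```bash
python3 -m crank '.002 -.052 0 0 0 .5 .3;.002 -.052 0 0 0 .5 .3' >/dev/null; python3 cr.py|grep -v ch
python3 -m crank '.002 -.052 0 0 0 .5 .3;.002 -.052 0 0 0 .5 .3' >/dev/null; python3 cr.py|grep -v ch
```

```text
t 35.40 r 0.0610 th -130.9 yaw -41.9 z 0.1611 Ftan -4.3 Frad 5.5 Fz 0.2 q6 0.48 Tz 0.07 g 0.321 20.4
E 5.4
t 35.60 r 0.0610 th -134.9 yaw -45.9 z 0.1610 Ftan -4.6 Frad 5.0 Fz 1.0 q6 0.55 Tz 0.07 g 0.317 20.5
E 5.9
```

```bash
python3 -m crank '.002 -.052 0 0 0 .5 .3;.002 -.052 0 0 0 .5 .3' >/dev/null; python3 cr.py|grep -v ch
```

```text
t 35.80 r 0.0610 th -138.8 yaw -49.9 z 0.1610 Ftan -4.5 Frad 5.6 Fz 1.9 q6 0.63 Tz 0.06 g 0.322 20.5
E 5.7
```

```bash
python3 -m crank '.002 -.052 0 0 0 .5 .3;.002 -.052 0 0 0 .5 .3' >/dev/null; python3 cr.py|grep -v ch
```

```text
t 36.00 r 0.0609 th -142.7 yaw -53.9 z 0.1610 Ftan -6.8 Frad 6.5 Fz 0.9 q6 0.70 Tz 0.17 g 0.318 20.5
E 9.7
```

Rising at the predicted angle. From here, 1° steps.

```bash
python3 -m crank '0 0 0 0 0 0 .3' >/dev/null; python3 cr.py|grep -v ch; python3 -m crank '.001 -.026 0 0 0 .25 .3;0 0 0 0 0 0 .3' >/dev/null; python3 cr.py|grep -v ch
```

```text
t 36.10 r 0.0609 th -142.8 yaw -53.9 z 0.1611 Ftan -5.0 Frad 6.4 Fz 1.1 q6 0.70 Tz 0.01 g 0.319 20.5
E 5.2
t 36.30 r 0.0608 th -143.3 yaw -54.8 z 0.1610 Ftan -7.1 Frad 5.7 Fz 1.2 q6 0.72 Tz 0.16 g 0.316 20.5
E 9.8
```

```bash
python3 -m crank '.001 -.026 0 0 0 .25 .3;0 0 0 0 0 0 .3' >/dev/null; python3 cr.py|grep -v ch;python3 -m crank '0 0 0 0 0 0 .3' >/dev/null; python3 cr.py|grep -v ch
```

```text
t 36.50 r 0.0607 th -143.6 yaw -55.8 z 0.1611 Ftan -10.6 Frad 5.0 Fz -1.6 q6 0.74 Tz 0.13 g 0.319 20.5
E 13.0
t 36.60 r 0.0607 th -143.6 yaw -55.8 z 0.1610 Ftan -9.8 Frad 5.0 Fz -1.0 q6 0.74 Tz 0.17 g 0.325 20.5
E 12.7
```

```bash
python3 -m crank '0 -.02 0 0 0 .15 .3;0 0 0 0 0 0 .3' >/dev/null; python3 cr.py|grep -v ch;python3 -m crank '0 0 0 0 0 0 .3' >/dev/null; python3 cr.py|grep -v ch
```

```text
t 36.80 r 0.0606 th -144.0 yaw -56.4 z 0.1611 Ftan -11.4 Frad 5.0 Fz -3.2 q6 0.75 Tz 0.11 g 0.320 20.5
E 13.3
t 36.90 r 0.0606 th -144.0 yaw -56.4 z 0.1610 Ftan -11.7 Frad 5.5 Fz -3.2 q6 0.75 Tz 0.19 g 0.321 20.5
E 15.0
```

Clearly stiff, about 8 N above idle. Release and retreat upward.

```bash
python3 -m crank '0 .02 0 0 0 0 .45;0 0 0 0 0 0 .6;0 0 0 0 0 0 .6;0 0 -.3 0 0 0 .6;0 0 -.6 0 0 0 .6;0 0 -.8 0 0 0 .6;0 0 -.8 0 0 0 .6;0 0 -.8 0 0 0 .6;0 0 0 0 0 0 .6'
python3 - <<'E'
from h import *
w=capture('wrist');s=capture('scene');b=capture('top')
c=cv2.resize(s[140:310,220:480],None,fx=2.3,fy=2.3,interpolation=cv2.INTER_CUBIC)
save('end',np.hstack([cv2.resize(s[140:310,220:480],(400,300)),cv2.resize(w,(400,300))]))
E
```

```text
t: 37.8
ee_pos: [0.5276, -0.0458, 0.2995]
tcp_rot: [3.002, 0.907, 0.014]
force: [0.3, -0.9, -0.4]
grip_width: 0.601
finger_force: 0.0
```

View pics/end.png

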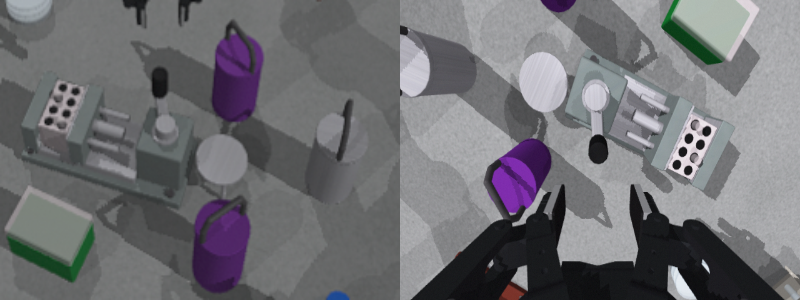

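The block sits square and flush between the jaws (left panel (62,100), right panel (695,150)). The canister stands upright at (335,165), and the bystanders are undisturbed.

```bash
python3 -c "
from cell import *
print(finish_job())"
```

```text
the job is handed in; nothing more can be done
None
```

The job is handed in at about 38 s: the canister stands upright on the bench clear of the crank, the block is clamped square and firm (crank stopped about 8–9 N above idle), and the gripper is open and clear of everything.

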